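Find and press the hidden catch of the cake display's service flap

TASK

One of the six identical flush plates in the flat top of the steel service unit is the hidden catch of its service flap; the other five are blanks that barely give. Feel across the plates gently with the closed fingertips, find the one that sinks in, and press it fully home, so that the flap rises and stays open. Do not touch the flap itself, and do not pick up or shift the mug, jar, price card or cake server.

Things in the scene. Friction and masses are not known exactly. Their poses are not given: they have to be found in the camera images.
- unit: Steel service unit, fixed. Origin on the counter under the centre of its six plates; x away from the robot, y to its left (turned up to 0.4 rad). Spans x -83..83, y -119..197 mm; flat top 60 mm above the counter. Six identical plates in it, at x = -39, 39 and y = -76, 0, 76 mm: five blanks on stiff foam (give 1 mm per 10 N, at most 3, and spring back) and, anywhere, the catch.
- plate0 (a point): Centre of the upper face of the near right plate, 58 mm above the counter. The plate is 65 mm square, 2 mm below the flat top, between bars 10 to 12 mm wide. Closed fingertips (about 20 by 36 mm) go inside it if set down within 10 mm of its centre, sides parallel. A fixed point of the unit: it does not sink with the plate.
- plate1 (a point): Centre of the upper face of the near middle plate, 58 mm above the counter. The plate is 65 mm square, 2 mm below the flat top, between bars 10 to 12 mm wide. Closed fingertips (about 20 by 36 mm) go inside it if set down within 10 mm of its centre, sides parallel. A fixed point of the unit: it does not sink with the plate.
- plate2 (a point): Centre of the upper face of the near left (next to the flap) plate, 58 mm above the counter. The plate is 65 mm square, 2 mm below the flat top, between bars 10 to 12 mm wide. Closed fingertips (about 20 by 36 mm) go inside it if set down within 10 mm of its centre, sides parallel. A fixed point of the unit: it does not sink with the plate.
- plate3 (a point): Centre of the upper face of the far right plate, 58 mm above the counter. The plate is 65 mm square, 2 mm below the flat top, between bars 10 to 12 mm wide. Closed fingertips (about 20 by 36 mm) go inside it if set down within 10 mm of its centre, sides parallel. A fixed point of the unit: it does not sink with the plate.
- plate4 (a point): Centre of the upper face of the far middle plate, 58 mm above the counter. The plate is 65 mm square, 2 mm below the flat top, between bars 10 to 12 mm wide. Closed fingertips (about 20 by 36 mm) go inside it if set down within 10 mm of its centre, sides parallel. A fixed point of the unit: it does not sink with the plate.
- plate5 (a point): Centre of the upper face of the far left (next to the flap) plate, 58 mm above the counter. The plate is 65 mm square, 2 mm below the flat top, between bars 10 to 12 mm wide. Closed fingertips (about 20 by 36 mm) go inside it if set down within 10 mm of its centre, sides parallel. A fixed point of the unit: it does not sink with the plate.
- catch (a joint): How far the hidden catch plate is pressed in: 0 = not pressed, 0.008 m = fully home. It slides straight down, yields at about 4 to 6 N, stops solidly after 8 mm and stays where it is pushed. This value does not tell which plate it is.
- flap: Steel service flap at the unit's +y end, 142 by 66 by 6 mm, closed flush with the top. Origin on its hinge, at the edge next to the plates (unit x 0, y 121 mm, height 54 mm); y axis from hinge to free edge, z axis vertical when closed. Linked to the catch: rises as the catch goes in, to 0.6 rad when fully home (free edge about 40 mm above the top), and stays up.
- mug: White mug, 76 mm wide, 85 mm tall, with a handle, beyond the unit's -y end; bystander. Origin under its centre.
- jar: Amber glass jar with a steel cap, 68 mm wide, 95 mm tall, beyond the unit's flap end; bystander. Origin under its centre.
- card: Blank price card, 85 mm wide, on a round dark foot (48 mm), 85 mm tall, behind the unit (+x side); bystander. Origin under its foot.
- server: Cake server, 240 mm long, lying flat behind the unit (+x side); bystander. Its x axis runs along it, handle to -x.

How it is judged:
At the end, for the whole second after the job is handed in: The catch plate is pressed in by more than 6.5 mm of its 8 mm, the flap stands open by more than 0.45 rad and is still (under 0.1 rad/s), and mug, jar, card and server are within 15 mm of where they stood (value of joint catch above 0.0065 m and angle between flap's own z axis and vertical above 0.45 rad and angular speed of flap below 0.1 rad/s and distance of each of mug, jar, card, server from where it was at the start of the episode below 0.015 m); the robot touches nothing.
It fails at once if the mug, jar, card or server is picked up or shifted by more than 15 mm (distance of any of mug, jar, card, server from where it was at the start of the episode above 0.015 m).
It fails at once if the flap is touched by the robot (more than 3 N) (contact force between any of the fingers, the arm and flap above 3 N).
It fails at once if the robot bears on anything with more than 100 N (contact force between any of the fingers, the arm and anything else above 100 N).
It also fails if it takes over 45 s, if anything falls off the work surface, if the arm or the gripper's body presses on something with over 40 N, if the wrist force passes 120 N, or if a joint passes its speed limit or range.

ROBOT

A 6-joint arm with a two-finger parallel gripper is mounted at the origin on the work surface. World frame = base frame: x ahead of the robot, y to its left, z up, the work surface at z = 0. Lengths are in m, angles in rad, forces in N, time in s.
With the tool pointing down it reaches from about 0.35 to 0.925 m from the base axis. Payload 6.4 kg.
Tool frame: the origin (TCP) lies midway between the tips of the shut fingers; the grasp point (between the pads) lies env.grasp_offset behind it (env.grasp_offset is the distance from the TCP to the grasp point, in m); z points along the fingers, y is the line along which they close (so a half turn about z gives the same grasp; the last joint's range is limited). The gripper opens to 85 mm and grips with 20 to 120 N. Pads are 22 mm wide; open, the fingers measure 114 mm over their backs; the gripper's body (76 mm by 85 mm) begins 54 mm behind the grasp point. The pads swing forward as they close: fully open they stand 13 mm farther back than shut.
Start: joints at [-1.374, 0.245, 1.558, -0, 1.339, -0.174], TCP at [0.236, -0.606, 0.231] pointing down, gripper open.
Joint ranges: [-3.13, 3.13], [-1.02, 2.26], [0.13, 2.54], [-0.95, 4.09], [0.21, 2.88], [-2.74, 2.74]. Speed limits (rad/s): [2.57, 2.57, 3.14, 3.14, 3.14, 3.14].

INTERFACE

Orientations are given as [roll, pitch, yaw] about the fixed x, y, z axes, in that order (R = Rz(yaw) Ry(pitch) Rx(roll)).
In Python, from bench import env, eyes gives the robot as it stands (env), with the cameras (eyes).
- The arm moves only by the tool nudge_tcp, called after "Request:" by a JSON object that holds its "name" and its "arguments". Schema: {"type":"object","properties":{"plan":{"type":"object","properties":{"x":{"type":"array","items":{"type":"number"},"minItems":1,"maxItems":12},"y":{"type":"array","items":{"type":"number"},"minItems":1,"maxItems":12},"z":{"type":"array","items":{"type":"number"},"minItems":1,"maxItems":12},"drx":{"type":"array","items":{"type":"number"},"minItems":1,"maxItems":12},"dry":{"type":"array","items":{"type":"number"},"minItems":1,"maxItems":12},"drz":{"type":"array","items":{"type":"number"},"minItems":1,"maxItems":12},"finger_gap":{"type":"array","items":{"type":"number"},"minItems":1,"maxItems":12}},"additionalProperties":false,"required":["x","y","z","drx","dry","drz","finger_gap"]},"only":{"type":"string"},"quiet":{"type":"boolean"},"lines":{"type":"string"}},"required":["plan"],"additionalProperties":false}. plan is an object with one list for each field, all of the same length, 1 to 12, a row being the entries at one place: x, y, z (the shift in a scale on which 1.0 is 0.8 m), drx, dry, drz (a rotation vector in shares of pi rad (1.0 is pi rad)), finger_gap (the finger opening in m); each row is the pose to reach, as a shift and turn from the pose commanded when the call began, along the tool's axes at that moment; what a row does not reach only later rows make up. A row lasts 1/10 s, in which the tool goes at most 0.05 m and 0.15 rad, less where a joint would pass 70% of its speed; a pose out of reach is approached as far as the arm can. The fingers move at their own pace and stop on an object; the grip force is fixed at half the most. Time passes only in rows, so rows that do not move let the fingers close. The tool returns the time, the measured TCP pose, the force, the opening and the grip force at its end. only (a regular expression) keeps the lines of the reply that match it, lines (a string "A,B") keeps lines A to B, and quiet returns only ok. Shift and turn numbers lie between -1 and 1, and a call with a number outside is refused. Input that does not fit is refused with a message, and nothing moves.
- env.state(): the state, without advancing time (a new reading comes with each control period).
- eyes.capture(name): name is "side" or "top" or "wrist"; returns the picture (400x640x3 uint8, red, green, blue); there is no depth.
- eyes.camera_params(name): a dict with "fx", "fy", "cx", "cy" (pixels), "rvec" (rotation vector, rad) and "tvec" (3), from world to camera coordinates, as OpenCV has them. Camera axes: x right, y down, z forward; pixel columns grow to the right and rows downward; lengths in m; the calibration is good to about 2 mm. A picture is of the moment at which its call begins: read the wrist's pose just before it. camera_params takes no time and is no camera call; for the wrist camera it gives the pose at the moment of the call.
- env.sign_off(): hands the job in; it is judged then, once.
The state is a dict: "time": time; "joint_positions": joint angles; "qd": joint speeds; "joint_efforts": joint torques, N m; "tcp_pos": TCP position; "eef_rot": TCP orientation; "force": force on the tool from outside, world axes, zero at the start; "wrist_torque": the same for the moment, N m; "gripper_width": finger opening in m; "grip_force": force on a finger pad.
Only numpy, scipy, OpenCV 4.12 (cv2) and the standard library are available. Lean on these libraries where they do the work, as an engineer would, in place of code of your own. Each camera call takes 0.05 s, during which the arm holds its last target. There are 200 camera calls.

## Working session

There is one attempt and no reset: what is moved stays moved. The work goes in short steps, Python scripts to look and compute and a tool call to move; the robot and the scene stay as the last step left them, time stands still between calls to the robot, and variables do not carry over. Pictures are saved under pics/ and viewed, at most 10 in all, crops included, and the job is handed in when it is done.

```bash
ls; mkdir -p pics
```

Run:
```python
from bench import env, eyes
import cv2
for n in("top","side"):
    cv2.imwrite(f"pics/{n}0.png",eyes.capture(n)[:,:,::-1])
    print(n,eyes.camera_params(n))
s=env.state();print(s["time"],s["tcp_pos"],s["eef_rot"],s["force"],s["gripper_width"])
```

```text
bench.py
pics
top {'fx': 393.31598817794065, 'fy': 393.31598817794065, 'cx': 320.64806469791785, 'cy': 200.52218511027422, 'rvec': array([ 2.17575215, -2.15861562,  0.11657334]), 'tvec': array([0.04882376, 0.64057387, 0.87150467])}
side {'fx': 397.73554841928683, 'fy': 397.73554841928683, 'cx': 317.2889883894064, 'cy': 200.38092692748947, 'rvec': array([ 0.90836685, -2.56087149,  1.01308073]), 'tvec': array([0.48903952, 0.3127007 , 0.63317381])}
0.1 [ 0.23544377 -0.60532962  0.23029979] [-3.13990617e+00 -2.56195159e-04  3.70825541e-01] [-0.06619263  0.33914885  0.36514433] 0.08546103155203348
```

View pics/top0.png

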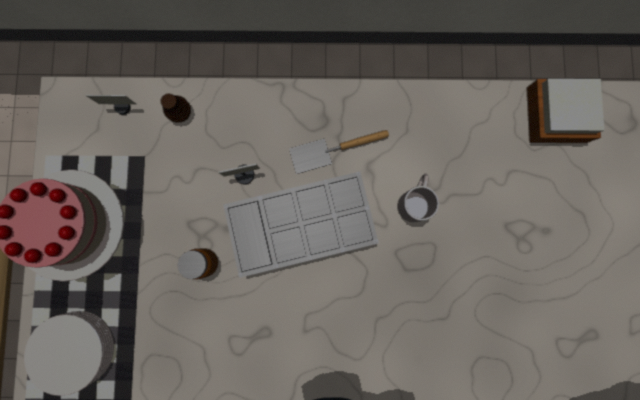

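View pics/side0.png

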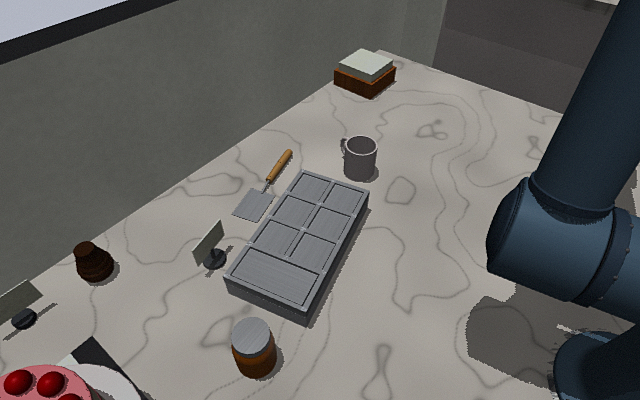

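The top view shows the unit at about (228–376, 178–275), with the flap on the left and the plates on the right. The card is at (243,175), the jar at (198,264) and the mug at (418,205). I'll enlarge the unit to get its corners.

Run:
```python
import cv2
a=cv2.imread("pics/top0.png")[170:282,220:385]
a=cv2.resize(a,None,fx=4.8,fy=4.8,interpolation=cv2.INTER_CUBIC)
cv2.imwrite("pics/top0c.png",cv2.convertScaleAbs(a,alpha=1.4));print(a.shape)
```

```text
(538, 792, 3)
```

View pics/top0c.png

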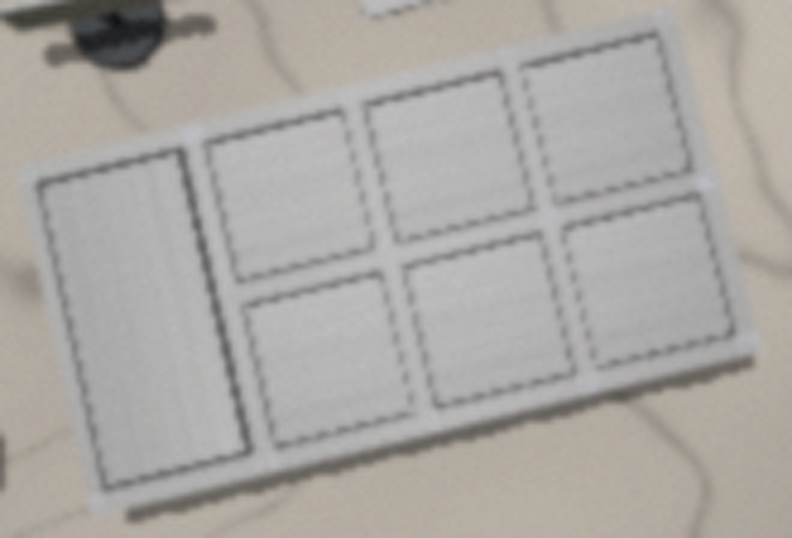

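The crop clearly shows all six plates and the outer corners. Next I back-project them and fit a rigid unit pose.

Create h.py:
```python
import numpy as np,cv2
from bench import env, eyes
def cam(n):
    p=eyes.camera_params(n);return np.array([[p["fx"],0,p["cx"]],[0,p["fy"],p["cy"]],[0,0,1]]),cv2.Rodrigues(p["rvec"])[0],p["tvec"]
def back(n,uv,z):
    K,R,t=cam(n);c=-R.T@t
    d=(R.T@np.linalg.solve(K,np.c_[uv,np.ones(len(uv))].T)).T
    return c+d*((z-c[2])/d[:,2])[:,None]
def fit(U,W):
    mu,mw=U.mean(0),W.mean(0);A,B=U-mu,W-mw
    th=np.arctan2((A[:,0]*B[:,1]-A[:,1]*B[:,0]).sum(),(A*B).sum())
    R=np.array([[np.cos(th),-np.sin(th)],[np.sin(th),np.cos(th)]])
    return th,mw-R@mu,R
P=np.array([[x,y] for x in(-39,39) for y in(-76,0,76)])/1000
C=np.array([[83,197],[83,-119],[-83,-119],[-83,197]])/1000
```

Run:
```python
from h import *
pl=np.array([[650,280],[490,320],[329,358],[609,118],[452,156],[292,195]],float)
co=np.array([[22,168],[672,12],[757,342],[98,512]],float)
f=lambda a:(a+.5)/4.8-.5+[220,170]
W=np.r_[back("top",f(pl),.058),back("top",f(co),.06)][:,:2];U=np.r_[P,C]
th,o,R=fit(U,W);print(th,o);print(((U@R.T+o-W)*1e3).round(1));print((P@R.T+o).round(4))
# predicted side pixels
K,Rc,t=cam("side");X=np.c_[C@R.T+o,np.full(4,.06)]
print(cv2.projectPoints(X,Rc,t,K,None)[0].squeeze().round(1))
```

```text
0.24968430982052883 [0.59612377 0.06036345]
[[ 0.2  0.1]
 [ 0.5 -0.2]
 [-0.2 -0.8]
 [ 0.3  0.3]
 [-0.   0.7]
 [ 0.1  0. ]
 [ 1.4  2.6]
 [ 3.4 -1. ]
 [-3.6 -3.3]
 [-2.1  1.5]]
[[ 0.5771 -0.0229]
 [ 0.5583  0.0507]
 [ 0.5396  0.1244]
 [ 0.6527 -0.0036]
 [ 0.6339  0.07  ]
 [ 0.6151  0.1436]]
[[222.5 276.1]
 [300.7 168.2]
 [369.4 190. ]
 [306.  312. ]]
```

The fit is good: plate residuals are under 1 mm and the side view agrees. Moving above plate0 at a safe height, with the fingers shut and sides parallel.

The rows are not in the units I measure in: shifts go in shares of 0.8 m and turns go in shares of pi rad. I convert before sending: 0.53 m / 0.8 = 0.6625, -0.419 m / 0.8 = -0.5238, 0.121 rad / 3.1416 = 0.0385.

Request:
{"name": "nudge_tcp", "arguments": {"plan": {"x": [0.6625, 0.6625, 0.6625, 0.6625, 0.6625, 0.6625, 0.6625, 0.6625, 0.6625, 0.6625, 0.6625, 0.6625], "y": [-0.5238, -0.5238, -0.5238, -0.5238, -0.5238, -0.5238, -0.5238, -0.5238, -0.5238, -0.5238, -0.5238, -0.5238], "z": [0.025, 0.025, 0.025, 0.025, 0.025, 0.025, 0.025, 0.025, 0.025, 0.025, 0.025, 0.025], "drx": [0, 0, 0, 0, 0, 0, 0, 0, 0, 0, 0, 0], "dry": [0, 0, 0, 0, 0, 0, 0, 0, 0, 0, 0, 0], "drz": [0.0385, 0.0385, 0.0385, 0.0385, 0.0385, 0.0385, 0.0385, 0.0385, 0.0385, 0.0385, 0.0385, 0.0385], "finger_gap": [0, 0, 0, 0, 0, 0, 0, 0, 0, 0, 0, 0]}}}

```text
time: 1.3
tcp_pos: [0.5397, -0.0866, 0.2132]
eef_rot: [-3.142, 0.0, 0.25]
force: [1.2, -0.7, 0.5]
gripper_width: 0.0001
grip_force: 0.0Traceback (most recent call last):
```

Create d.py:
```python
import sys;from h import *
from scipy.spatial.transform import Rotation as Ro
s=env.state();th,o=0.2497,np.array([.59612,.06036])
R=np.array([[np.cos(th),-np.sin(th)],[np.sin(th),np.cos(th)]])
T=np.r_[P[int(sys.argv[1])]@R.T+o,float(sys.argv[2])]
M=Ro.from_euler("xyz",s["eef_rot"])
print("d tool",(M.inv().apply(T-s["tcp_pos"])).round(4),"yaw",s["eef_rot"].round(4),"tcp",s["tcp_pos"].round(4),"F",s["force"].round(2),s["gripper_width"].round(4),s["time"])
```

```bash
python3 d.py 0 0.075
```

```text
  File "d.py", line 7, in <module>
    print("d tool",(M.inv().apply(T-s["tcp_pos"])).round(4),"yaw",s["eef_rot"].round(4),"tcp",s["tcp_pos"].round(4),"F",s["force"].round(2),s["gripper_width"].round(4),s["time"])
                                                                                                                                            ^^^^^^^^^^^^^^^^^^^^^^^^
AttributeError: 'float' object has no attribute 'round'
```

```bash
sed -i 's/s\["gripper_width"\].round(4)/s["gripper_width"]/' d.py; python3 d.py 0 0.075
```

```text
d tool [ 0.052  -0.0524  0.1382] yaw [-3.1415e+00  3.0000e-04  2.4990e-01] tcp [ 0.5397 -0.0866  0.2132] F [ 1.2  -0.67  0.55] 0.00010721950595378227 1.3
```

To row units: 0.125 m / 0.8 = 0.1563, 0.08 m / 0.8 = 0.1.

Request:
{"name": "nudge_tcp", "arguments": {"plan": {"x": [0.0625, 0.0625, 0.0625, 0.0625, 0.0625, 0.0625, 0.0625], "y": [-0.0625, -0.0625, -0.0625, -0.0625, -0.0625, -0.0625, -0.0625], "z": [0, 0.0375, 0.1, 0.1563, 0.1563, 0.1563, 0.1563], "drx": [0, 0, 0, 0, 0, 0, 0], "dry": [0, 0, 0, 0, 0, 0, 0], "drz": [0, 0, 0, 0, 0, 0, 0], "finger_gap": [0, 0, 0, 0, 0, 0, 0]}}}

```text
time: 2.0
tcp_pos: [0.5774, -0.0286, 0.0916]
eef_rot: [3.139, -0.004, 0.249]
force: [-0.2, -1.3, 1.0]
gripper_width: 0.0003
grip_force: 0.0
```

```bash
python3 d.py 0 0.068
```

Run:
```python
from h import *
cv2.imwrite("pics/w1.png",eyes.capture("wrist")[:,:,::-1])
```

```text
d tool [ 0.001  -0.0056  0.0236] yaw [ 3.1392 -0.0045  0.2495] tcp [ 0.5774 -0.0286  0.0916] F [-0.15 -1.32  0.95] 0.00025565554660179804 2.0
```

View pics/w1.png

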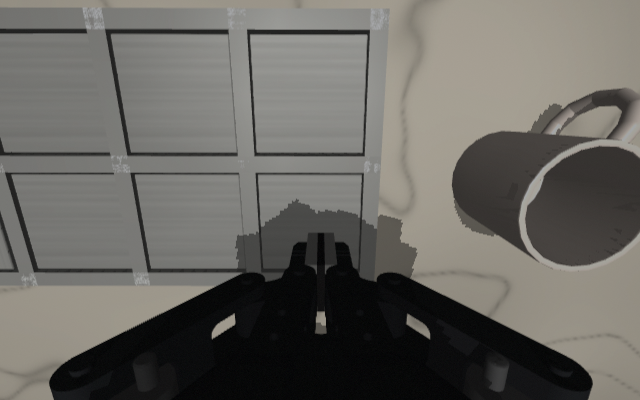

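The wrist view confirms the fingertips are over the near-right plate, with the mug clear. Lowering now to feel plate0.

Request:
{"name": "nudge_tcp", "arguments": {"plan": {"x": [0, 0, 0, 0, 0], "y": [-0.0063, -0.0063, -0.0063, -0.0063, -0.0063], "z": [0.015, 0.03, 0.035, 0.035, 0.035], "drx": [0, 0, 0, 0, 0], "dry": [0, 0, 0, 0, 0], "drz": [0, 0, 0, 0, 0], "finger_gap": [0, 0, 0, 0, 0]}}}

```text
time: 2.55
tcp_pos: [0.5741, -0.0231, 0.0604]
eef_rot: [-3.141, 0.0, 0.25]
force: [0.6, -0.5, -0.4]
gripper_width: 0.0003
grip_force: 0.0
```

```bash
python3 d.py 0 0.058
```

```text
d tool [0.003  0.0006 0.0024] yaw [-3.1414e+00  3.0000e-04  2.4980e-01] tcp [ 0.5741 -0.0231  0.0604] F [ 0.63 -0.46 -0.45] 0.00029760148230824183 2.55
```

To row units: 0.0045 m / 0.8 = 0.0056, 0.004 m / 0.8 = 0.005.

Request:
{"name": "nudge_tcp", "arguments": {"plan": {"x": [0.0038, 0.0038, 0.0038, 0.0038, 0.0038], "y": [0, 0, 0, 0, 0], "z": [0.0025, 0.0038, 0.005, 0.0056, 0.0056], "drx": [0, 0, 0, 0, 0], "dry": [0, 0, 0, 0, 0], "drz": [0, 0, 0, 0, 0], "finger_gap": [0, 0, 0, 0, 0]}}}

```text
time: 3.05
tcp_pos: [0.5778, -0.0224, 0.0573]
eef_rot: [3.141, -0.001, 0.25]
force: [-2.2, 0.3, 7.1]
gripper_width: 0.0004
grip_force: 3.3
```

To row units: 0.002 m / 0.8 = 0.0025, 0.001 m / 0.8 = 0.0013.

Request:
{"name": "nudge_tcp", "arguments": {"plan": {"x": [0, 0, 0], "y": [0, 0, 0], "z": [0.0013, 0.0025, 0.0025], "drx": [0, 0, 0], "dry": [0, 0, 0], "drz": [0, 0, 0], "finger_gap": [0, 0, 0]}}}

```text
time: 3.35
tcp_pos: [0.5778, -0.0224, 0.0565]
eef_rot: [3.141, -0.0, 0.25]
force: [-6.1, 2.3, 14.4]
gripper_width: 0.0001
grip_force: 7.3
```

plate0 is stiff, about 9 N/mm, so it is a blank. On to plate1.

To row units: -0.076 m / 0.8 = -0.095, -0.04 m / 0.8 = -0.05.

Request:
{"name": "nudge_tcp", "arguments": {"plan": {"x": [0, 0, 0, 0, 0, 0, 0, 0, 0, 0, 0], "y": [0, 0, -0.05, -0.095, -0.095, -0.095, -0.095, -0.095, -0.095, -0.095, -0.095], "z": [-0.0225, -0.0225, -0.0225, -0.0225, -0.0225, -0.0125, -0.005, -0.0025, -0.0013, 0, 0], "drx": [0, 0, 0, 0, 0, 0, 0, 0, 0, 0, 0], "dry": [0, 0, 0, 0, 0, 0, 0, 0, 0, 0, 0], "drz": [0, 0, 0, 0, 0, 0, 0, 0, 0, 0, 0], "finger_gap": [0, 0, 0, 0, 0, 0, 0, 0, 0, 0, 0]}}}

```text
time: 4.45
tcp_pos: [0.5584, 0.0508, 0.0559]
eef_rot: [-3.14, 0.002, 0.248]
force: [-9.6, 2.3, 20.2]
gripper_width: -0.0001
grip_force: 10.0
```

```bash
python3 d.py 1 0.058
```

```text
d tool [-0.0001  0.     -0.0021] yaw [-3.1402e+00  2.3000e-03  2.4840e-01] tcp [0.5584 0.0508 0.0559] F [-9.58  2.34 20.18] -7.649184847006393e-05 4.45
```

plate1 gives 2.1 mm at 20 N, so it is also a blank. For plate2 I stay at plate centre, since the flap is 45 mm away, and press a little less.

To row units: -0.076 m / 0.8 = -0.095, -0.04 m / 0.8 = -0.05.

Request:
{"name": "nudge_tcp", "arguments": {"plan": {"x": [0, 0, 0, 0, 0, 0, 0, 0, 0, 0, 0], "y": [0, 0, -0.05, -0.095, -0.095, -0.095, -0.095, -0.095, -0.095, -0.095, -0.095], "z": [-0.0225, -0.0225, -0.0225, -0.0225, -0.0225, -0.0125, -0.005, -0.0025, -0.0013, 0, 0], "drx": [0, 0, 0, 0, 0, 0, 0, 0, 0, 0, 0], "dry": [0, 0, 0, 0, 0, 0, 0, 0, 0, 0, 0], "drz": [0, 0, 0, 0, 0, 0, 0, 0, 0, 0, 0], "finger_gap": [0, 0, 0, 0, 0, 0, 0, 0, 0, 0, 0]}}}

```text
time: 5.55
tcp_pos: [0.5396, 0.1241, 0.0558]
eef_rot: [-3.141, 0.003, 0.248]
force: [-10.5, 0.4, 20.3]
gripper_width: -0.0002
grip_force: 10.5
```

```bash
python3 d.py 2 0.058
```

```text
d tool [ 0.     -0.0003 -0.0022] yaw [-3.1408e+00  2.7000e-03  2.4830e-01] tcp [0.5396 0.1241 0.0558] F [-10.45   0.44  20.29] -0.0002319608723021118 5.55
```

Blank as well. Next is plate5, 78 mm along tool +x.

To row units: 0.078 m / 0.8 = 0.0975, 0.04 m / 0.8 = 0.05.

Request:
{"name": "nudge_tcp", "arguments": {"plan": {"x": [0, 0, 0.05, 0.0975, 0.0975, 0.0975, 0.0975, 0.0975, 0.0975, 0.0975, 0.0975], "y": [0, 0, 0, 0, 0, 0, 0, 0, 0, 0, 0], "z": [-0.0225, -0.0225, -0.0225, -0.0225, -0.0225, -0.0125, -0.005, -0.0025, -0.0013, 0, 0], "drx": [0, 0, 0, 0, 0, 0, 0, 0, 0, 0, 0], "dry": [0, 0, 0, 0, 0, 0, 0, 0, 0, 0, 0], "drz": [0, 0, 0, 0, 0, 0, 0, 0, 0, 0, 0], "finger_gap": [0, 0, 0, 0, 0, 0, 0, 0, 0, 0, 0]}}}

```text
time: 6.65
tcp_pos: [0.6146, 0.1442, 0.054]
eef_rot: [-3.141, 0.0, 0.25]
force: [-1.0, -0.6, 1.0]
gripper_width: 0.0006
grip_force: 0.6
```

```bash
python3 d.py 5 0.058
```

```text
d tool [ 0.0003  0.0007 -0.004 ] yaw [-3.1414e+00  2.0000e-04  2.4960e-01] tcp [0.6146 0.1442 0.054 ] F [-1.03 -0.6   1.  ] 0.0005763208497039202 6.65
```

plate5 sank 4 mm with almost no force, so it is the catch. Pressing it home slowly.

To row units: 0.006 m / 0.8 = 0.0075, 0.0055 m / 0.8 = 0.0069.

Request:
{"name": "nudge_tcp", "arguments": {"plan": {"x": [0, 0, 0, 0, 0, 0, 0, 0], "y": [0, 0, 0, 0, 0, 0, 0, 0], "z": [0.0013, 0.0025, 0.0038, 0.005, 0.0063, 0.0069, 0.0075, 0.0075], "drx": [0, 0, 0, 0, 0, 0, 0, 0], "dry": [0, 0, 0, 0, 0, 0, 0, 0], "drz": [0, 0, 0, 0, 0, 0, 0, 0], "finger_gap": [0, 0, 0, 0, 0, 0, 0, 0]}}}

```text
time: 7.45
tcp_pos: [0.6149, 0.1443, 0.05]
eef_rot: [-3.142, 0.002, 0.25]
force: [-10.4, -3.5, 15.9]
gripper_width: -0.0
grip_force: 8.3
```

```bash
python3 d.py 5 0.050
```

```text
d tool [ 0.      0.0007 -0.    ] yaw [-3.1415e+00  1.6000e-03  2.5020e-01] tcp [0.6149 0.1443 0.05  ] F [-10.42  -3.46  15.94] -4.428506621577041e-06 7.45
```

It stopped at 8 mm with the force rising. I'll press 2 mm more in command to confirm the stop, then lift straight up.

To row units: 0.002 m / 0.8 = 0.0025, 0.001 m / 0.8 = 0.0013.

Request:
{"name": "nudge_tcp", "arguments": {"plan": {"x": [0, 0, 0], "y": [0, 0, 0], "z": [0.0013, 0.0025, 0.0025], "drx": [0, 0, 0], "dry": [0, 0, 0], "drz": [0, 0, 0], "finger_gap": [0, 0, 0]}}}

```text
time: 7.75
tcp_pos: [0.615, 0.1444, 0.0498]
eef_rot: [3.142, 0.003, 0.251]
force: [-15.5, -3.2, 28.4]
gripper_width: 0.0005
grip_force: 13.9
```

Request:
{"name": "nudge_tcp", "arguments": {"plan": {"x": [0, 0, 0, 0, -0.05, -0.1, -0.125, -0.125, -0.125, -0.125], "y": [0, 0, 0, 0, 0.05, 0.1, 0.125, 0.125, 0.125, 0.125], "z": [-0.0125, -0.05, -0.1, -0.15, -0.1875, -0.1875, -0.1875, -0.1875, -0.1875, -0.1875], "drx": [0, 0, 0, 0, 0, 0, 0, 0, 0, 0], "dry": [0, 0, 0, 0, 0, 0, 0, 0, 0, 0], "drz": [0, 0, 0, 0, 0, 0, 0, 0, 0, 0], "finger_gap": [0, 0, 0, 0, 0, 0, 0, 0, 0, 0]}}}

```text
time: 8.75
tcp_pos: [0.5434, 0.0232, 0.1959]
eef_rot: [-3.141, -0.001, 0.25]
force: [-0.2, -0.2, 0.8]
gripper_width: -0.0001
grip_force: 0.0
```

Run:
```python
from h import *
cv2.imwrite("pics/side1.png",eyes.capture("side")[:,:,::-1])
```

```text
(no output)
```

View pics/side1.png

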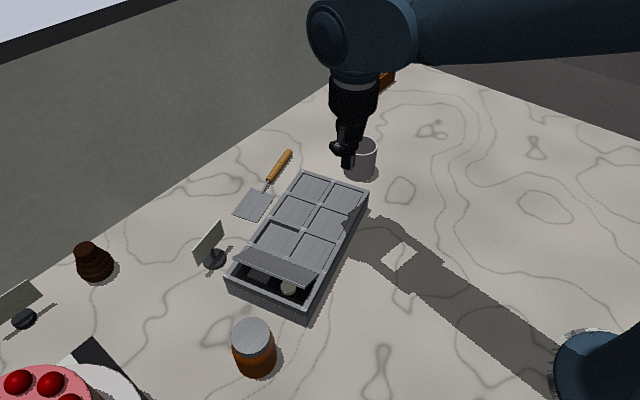

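The flap stands open at (275,265). The card, jar, server and mug are where they were, and the robot is clear.

```bash
python3 -c "
from bench import env, eyes
print(env.sign_off())"
```

```text
the job is handed in; nothing more can be done
None
```

I found the catch at plate5 (far left, next to the flap) and pressed it to its 8 mm stop; the last picture shows the flap open and nothing else moved, and I handed the job in at about 9 s without getting a verdict back.

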